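Slide the green plug-in module into the empty case

ROBOT

A 6-joint arm with a two-finger parallel gripper is mounted at the origin on the work surface. World frame = base frame: x ahead of the robot, y to its left, z up, the work surface at z = 0. Lengths are in m, angles in degrees, forces in N, time in s.
With the tool pointing down it reaches from about 0.3 to 0.825 m from the base axis. Payload 5.4 kg.
Tool frame: the origin (TCP) lies at the very end of the fingers, on their centre line; the grasp point (between the pads) lies 19 mm behind it; z points along the fingers, y is the line along which they close (so a half turn about z gives the same grasp; the last joint's range is limited). The gripper opens to 92 mm and grips with 3 to 60 N. Pads are 20 mm wide; open, the fingers measure 128 mm over their backs; the gripper's body (75 mm by 189 mm) begins 69 mm behind the grasp point.
Start: joints at [-87.611, 9.076, 91.501, -0, 79.423, -12.038], TCP at [0.143, -0.557, 0.215] pointing down, gripper open.
Joint ranges: [-166.64, 166.64], [-54.1, 131.32], [10.49, 154.53], [-73.88, 253.88], [9.74, 151.15], [-171.62, 171.62]. Speed limits (degrees/s): [147.25, 147.25, 180, 180, 180, 180].

INTERFACE

Orientations are given as [roll, pitch, yaw] about the fixed x, y, z axes, in that order (R = Rz(yaw) Ry(pitch) Rx(roll)).
In Python, from bench import read_state, vision, ctrl, spotter gives the robot as it stands.
- The arm moves only by the tool servo_tool, never from a script. Its argument "rows" is a list of rows, each an object of numbers: "x", "y", "z": the shift along the tool's x, y, z in cm; "turn": the turn about the tool's z in degrees. A call has 1 to 8 rows; each row shifts and turns the commanded pose from where the row before left it, along the tool's axes as they then stand; what a row does not reach is not made up. A row lasts 1/10 s, in which the tool goes at most 50 mm and 8.59 degrees, less where a joint would pass 70% of its speed; a pose out of reach is approached as far as the arm can. A call with a gripper value outside its range is refused whole. "hand" is the finger opening in cm, from 0 to 9.19, set as the call begins (left out, the last holds). The fingers move at their own pace and stop on an object; "force" is the grip in N (left out, the last holds). Time passes only in rows, so rows that do not move let the fingers close. It gives the time, the measured TCP pose, the force, the opening and the grip force at its end, in the units of the state.
- read_state(): the state, without advancing time (a new reading comes with each control period).
- vision.read_camera(name): name is "scene" or "top" or "wrist"; returns a dict with "image" (384x512x3 uint8, red, green, blue), "intrinsics" (3x3 intrinsics, pixels), "R" (3x3) and "t" (3): a world point X has camera coordinates R X + t. Camera axes: x right, y down, z forward; pixel columns grow to the right and rows downward; lengths in m; the calibration is good to about 2 mm. A picture is of the moment at which its call begins. There is no depth.
- ctrl.hand_in(): hands the job in; it is judged then, once.
Trained networks look in the newest picture that a camera, given by its name, has taken for a name from the list of things; names that differ only in an ending like _2 or _b are one class to them, and where a whole thing is asked for, a point or a joint stands for the part that bears it (a point fixed in the world has none). Each returns a list of dicts, best first, with "confidence" (0 to 1); they miss things now and then, are a little off and sometimes report something else, mostly with a low value. They report only what shows in the picture. A call takes as long as a camera call. They do not tell look-alikes from the thing itself.
- spotter.regions_of(camera, label): "mask" (384x512 bool, what is visible of it) and "extent" ([left, top, right, bottom] in pixels, round what is visible of it).
- spotter.mark_of(camera, label): "position" ([row, column] in pixels: a listed point, or the origin of a listed thing).
The state is a dict: "time_s": time; "qpos": joint angles; "qvel": joint speeds; "joint_efforts": joint torques, N m; "eef_pos": TCP position; "ee_rot": TCP orientation; "ft_force": force on the tool from outside, world axes, zero at the start; "ft_torque": the same for the moment, N m; "width": opening from 0.0 (shut) to 1.0 (fully open); "finger_force": force on a finger pad.
Only numpy, scipy, OpenCV 4.12 (cv2) and the standard library are available. Lean on these libraries where they do the work, as an engineer would, in place of code of your own. Each camera call takes 0.05 s, during which the arm holds its last target. There are 200 camera calls.

TASK

Take the module with the green panel and handle out of the rack by its handle and slide it down into the empty aluminium case until it is fully home, then let go. Lower it in, do not drop it, and leave the red and yellow modules in their places in the rack.

Things in the scene. Friction and masses are not known exactly. Their poses are not given: they have to be found in the camera images.
- module_green: Upright 0.25 kg module in a rack slot. Origin: centre of its foot's underside; z up, x across, y along; alike after a half turn. Body 12 (x) x 64 (y) x 78 mm tall, lowest 8 mm tapering to 8 x 52. Green end panel 36 (x) x 88 (y) at z 78-82 mm; on it, centred, a solid green handle 12 (x) x 44 (y) at z 82-116 mm, to pinch across x from above.
- case: Empty fixed aluminium case, black base and flared collar, open on top (the like one with a blue handle is full). Origin: centre of its underside, on the table; x across, y along the mouth. Inside 20 (x) x 72 (y) mm, floor 6 mm above the table; collar flares to 28 x 80, rim at z 81 mm. Module enters foot down, its x along case x (either way), and rests on the floor, panel 3 mm over the rim.
- module_red: Bystander, red panel and handle, otherwise like the green module; stays in the rack. The grey rack is fixed to the table; its three slots, holding the modules in any order, lie in line, end to end, 100 mm apart along the modules' y; slot floor 6 mm, wall tops 45 mm above the table, so a module clears its slot when lifted 40 mm; handle tops stand at 122 mm.
- module_yellow: Bystander with yellow panel and handle, same shape, size and origin as the green module; it stays in its slot of the rack.
Not all that is in view belongs to the job. What is shaped like the case but pink is not meant.

How it is judged (in metres and radians):
At the end, for the whole second after the job is handed in: The green module is at rest in the empty case: its foot within 8 mm of the case floor, within 10 mm of the case's axis, leaning under 0.17 rad, in line with the case within 0.2 rad; the red and yellow modules are within 25 mm of where they started (horizontal distance between module_green and case below 0.01 m and z of module_green in the frame of case below 0.014 m and angle between module_green's own z axis and vertical below 0.17 rad and angle between the y axis of module_green and the y axis of case, either way round below 0.2 rad and linear speed of module_green below 0.03 m/s and distance of each of module_red, module_yellow from where it was at the start of the episode below 0.025 m); the robot touches nothing.
It fails at once if the green module is dropped into the case (falls faster than 0.6 m/s in it) (horizontal distance between module_green and case below 0.03 m and z of module_green in the frame of case below 0.075 m and linear speed of module_green above 0.6 m/s).
It fails at once if the red or yellow module is pulled or knocked out of its place (moved more than 35 mm) (distance of any of module_red, module_yellow from where it was at the start of the episode above 0.035 m).
It also fails if it takes over 38 s, if anything falls off the work surface, if the arm or the gripper's body presses on something with over 40 N, if the wrist force passes 120 N, or if a joint passes its speed limit or range.

## Working session

There is one attempt and no reset: what is moved stays moved. The work goes in short steps, Python scripts to look and compute and a tool call to move; the robot and the scene stay as the last step left them, time stands still between calls to the robot, and variables do not carry over. Pictures are saved under pics/ and viewed, at most 10 in all, crops included, and the job is handed in when it is done.

Besides the shell and the picture viewer there is one more tool, called after "Call:" as name(argument=value, ...), one argument or row to a line, values as JSON. servo_tool: Moves the arm, as the interface text tells. Its arguments: {"type":"object","properties":{"rows":{"type":"array"},"hand":{"type":"number"},"force":{"type":"number"}},"required":["rows"]}

```bash
mkdir -p pics; ls; python3 - <<'E'
from bench import read_state, vision, ctrl, spotter
import cv2,numpy as np
s=read_state();print(s)
ims=[]
for c in("scene","top"):
    d=vision.read_camera(c);ims.append(d["image"]);print(c,d["intrinsics"].round(1).tolist(),d["R"].round(3).tolist(),d["t"].round(3).tolist())
    cv2.imwrite(f"pics/{c}0.png",cv2.cvtColor(d["image"],cv2.COLOR_RGB2BGR))
    for l in("module_green","case","module_red","module_yellow"):
        print(c,l,[(np.round(m["position"],1).tolist(),round(m["confidence"],2)) for m in spotter.mark_of(c,l)],[(np.round(m["extent"]).tolist(),round(m["confidence"],2)) for m in spotter.regions_of(c,l)])
E
```

```text
pics
{'time_s': 0.0, 'qpos': array([-8.76111265e+01,  9.11147687e+00,  9.15689891e+01, -1.93832284e-03,
        7.94229356e+01, -1.20369592e+01]), 'qvel': array([ 3.86338677e-02, -5.25159147e-02, -1.68660530e-02,  7.80578877e-06,
        1.15477270e-01,  5.81026735e-02]), 'joint_efforts': array([ 5.02353378e-04, -3.85577059e+01, -3.22103977e+01,  7.01500406e-02,
        3.79839039e-02, -1.26612672e-04]), 'eef_pos': array([ 0.14319954, -0.55625948,  0.21365826]), 'ee_rot': array([-1.79898475e+02, -1.97007451e-02,  1.44261728e+01]), 'ft_force': array([1.12374641, 0.2398195 , 0.95326253]), 'ft_torque': array([-0.02665226, -0.01902889, -0.01477476]), 'finger_force': 0.0, 'width': 1.0014249336115184}
scene [[400.7, 0.0, 258.3], [0.0, 400.7, 188.6], [0.0, 0.0, 1.0]] [[-0.668, 0.744, -0.015], [0.541, 0.472, -0.696], [-0.511, -0.473, -0.718]] [0.354, -0.256, 1.307]
scene module_green [([236.1, 316.2], 0.62)] [([301.0, 198.0, 338.0, 230.0], 0.94)]
scene case [([144.0, 263.1], 0.82), ([200.1, 180.5], 0.79), ([174.9, 230.8], 0.56)] [([211.0, 146.0, 250.0, 184.0], 0.88), ([158.0, 169.0, 202.0, 2
[... 171 characters left out ...]
.97)] [([334.0, 224.0, 376.0, 260.0], 0.88)]
top [[404.1, 0.0, 253.5], [0.0, 404.1, 184.8], [0.0, 0.0, 1.0]] [[-0.017, -1.0, -0.0], [-0.994, 0.017, -0.106], [0.106, -0.001, -0.994]] [0.02, 0.486, 0.809]
top module_green [([170.1, 178.1], 0.77)] [([144.0, 154.0, 192.0, 178.0], 0.86), ([96.0, 151.0, 138.0, 174.0], 0.62)]
top case [([105.4, 331.4], 0.94), ([175.1, 317.7], 0.91), ([254.5, 330.7], 0.84), ([168.9, 172.6], 0.46)] [([300.0, 226.0, 358.0, 277.0], 0.87), ([291.0, 156.0, 348.0, 194.0], 0.77), ([306.0, 82.0, 363.0, 124.0], 0.74)]
top module_red [([172.2, 224.4], 0.77)] [([196.0, 158.0, 243.0, 180.0], 0.89)]
top module_yellow [([165.0, 127.8], 0.89)] [([95.0, 151.0, 139.0, 173.0], 0.56)]
```

View pics/top0.png

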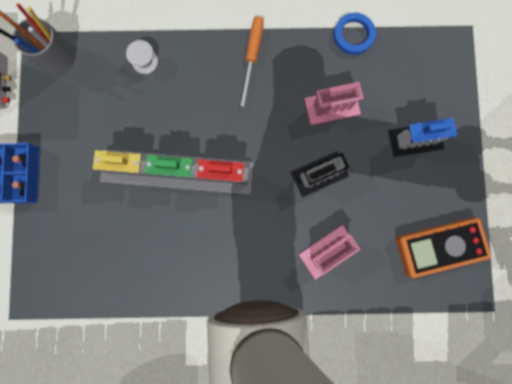

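View pics/scene0.png

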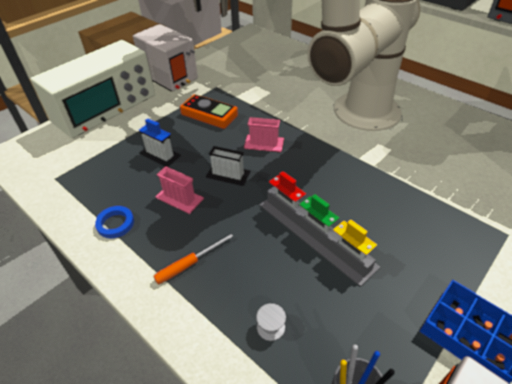

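Top view: green module at about (165,168) between yellow (160,117) and red (170,220). The empty grey case with black base is at (173,322); pink decoys are at (103,335) and (252,330), and the full blue one is at (135,425). The scene view agrees, with the empty case at (165,227). Next I fit poses to both views.

```bash
cat > h.py <<'E'
from bench import read_state, vision, ctrl, spotter
import cv2,numpy as np
from scipy.optimize import minimize
def proj(d,X): 
    c=np.asarray(X)@d["R"].T+d["t"]; p=c@d["intrinsics"].T; return p[:,:2]/p[:,2:]
def ray(d,px,z):  # px (col,row) -> world point at height z
    v=d["R"].T@np.linalg.solve(d["intrinsics"],[px[0],px[1],1]); o=-d["R"].T@d["t"]; return o+v*(z-o[2])/v[2]
def box(cx,cy,yaw,wx,wy,z0,z1,oy=0):
    P=np.array([[a*wx/2,b*wy/2+oy] for a in(-1,1) for b in(-1,1)]); c,s=np.cos(yaw),np.sin(yaw)
    P=P@np.array([[c,s],[-s,c]])+[cx,cy]
    return np.array([[*p,z] for p in P for z in(z0,z1)])
S=4
def render(d,boxes):
    m=np.zeros((384*S,512*S),np.uint8)
    for b in boxes:
        q=cv2.convexHull(((proj(d,b)+.5)*S-.5).astype(np.float32)); cv2.fillConvexPoly(m,np.round(q*16).astype(np.int32),1,shift=4)
    return cv2.resize(m.astype(np.float32),(512,384),interpolation=cv2.INTER_AREA)
def hsvmask(im,lo,hi): return cv2.inRange(cv2.cvtColor(im,cv2.COLOR_RGB2HSV),np.array(lo),np.array(hi)).astype(np.float32)/255
def modboxes(x,y,yaw,oy=0,dz=.006): return [box(x,y,yaw,.036,.088,.078+dz,.082+dz,oy),box(x,y,yaw,.012,.044,.082+dz,.116+dz,oy)]
E
python3 - <<'E'
from h import *
D={c:vision.read_camera(c) for c in("scene","top")}
print([ray(D["top"],p,z).round(3).tolist() for p,z in(((168,160),.122),((168,168),.088),((322,173),.08))], ray(D["scene"],(227,155),.08).round(3))
M={}
for c,d in D.items():
    m=hsvmask(d["image"],(48,110,50),(75,255,255)); n,l,st,ce=cv2.connectedComponentsWithStats((m>0).astype(np.uint8)); k=1+st[1:,4].argmax(); print(c,st[k],ce[k]); M[c]=(l==k).astype(np.float32)
g=ray(D["top"],(168,165),.1)
def cost(p,cs=("scene","top")): return sum(np.abs(render(D[c],modboxes(*p))-M[c]).sum() for c in cs)
for cs in(("scene","top"),("top",),("scene",)):
    best=min((minimize(cost,[g[0],g[1],y0],args=(cs,),method="Nelder-Mead",options=dict(initial_simplex=[[g[0],g[1],y0],[g[0]+.02,g[1],y0],[g[0],g[1]+.02,y0],[g[0],g[1],y0+.2]],xatol=1e-4)) for y0 in(-.2,0,.2)),key=lambda r:r.fun)
    print(cs,best.x[:2].round(4),np.degrees(best.x[2]).round(1),best.fun)
# case silhouettes
for c,d in D.items():
    for r in spotter.regions_of(c,"case"):
        e=r["extent"];ct=((e[0]+e[2])/2,(e[1]+e[3])/2);print(c,np.round(ct),d["image"][r["mask"]].mean(0).round())
big=cv2.resize(D["top"]["image"][140:205,280:360],None,fx=5,fy=5,interpolation=cv2.INTER_CUBIC)
b2=cv2.resize(D["scene"]["image"][135:195,200:260],None,fx=5,fy=5,interpolation=cv2.INTER_CUBIC)
o=np.zeros((325,700,3),np.uint8);o[:325,:400]=big;o[:300,400:700]=b2;cv2.imwrite("pics/case1.png",o[...,::-1])
E
```

```text
[[0.525, 0.168, 0.122], [0.515, 0.175, 0.088], [0.502, -0.121, 0.08]] [ 0.518 -0.117  0.08 ]
scene [300 194  39  32 606] [319.32013201 209.38943894]
top [146 156  46  21 710] [168.12957746 165.66478873]
('scene', 'top') [0.5213 0.1763] -6.4 243.0
('top',) [0.5202 0.1753] -6.3 171.4375
('scene',) [0.5218 0.176 ] -6.5 60.0625
scene [266. 136.] [163.  76.  98.]
scene [231. 166.] [80. 81. 78.]
scene [182. 192.] [149.  68.  89.]
top [321. 173.] [49. 50. 51.]
top [330. 252.] [162. 106. 124.]
top [336. 102.] [150.  96. 113.]
```

View pics/case1.png

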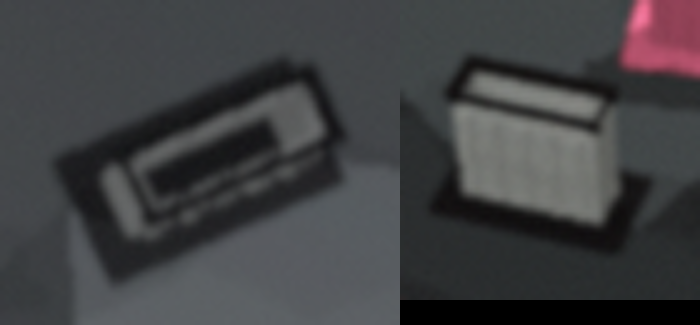

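The crop shows the black collar ring clearly. In the top crop its corners are about (130,160), (312,65), (345,140) and (155,222); in the scene crop (70,55), (220,90), (200,130) and (48,98).

```bash
python3 - <<'E'
from h import *
D={c:vision.read_camera(c) for c in("scene","top")}
C={"top":(np.array([[130,160],[312,65],[345,140],[155,222]])/5+[280,140]-.4,.081),"base":(np.array([[55,160],[290,58],[345,180],[115,282]])/5+[280,140]-.4,.003),"scene":(np.array([[70,55],[220,90],[200,130],[48,98]])/5+[200,135]-.4,.081)}
for k,(p,z) in C.items():
    d=D["scene" if k=="scene" else "top"]; w=np.array([ray(d,q,z)[:2] for q in p]); c=w.mean(0)
    v=(w[1]-w[0]+w[2]-w[3])/2; u=(w[3]-w[0]+w[2]-w[1])/2
    print(k,c.round(4),"long",np.linalg.norm(v).round(3),np.degrees(np.arctan2(v[1],v[0])).round(1),"short",np.linalg.norm(u).round(3),np.degrees(np.arctan2(u[1],u[0])).round(1))
s=read_state();print(s["eef_pos"],s["ee_rot"])
E
```

```text
top [ 0.5093 -0.1303] long 0.08 -65.5 short 0.029 -159.2
base [ 0.5108 -0.1298] long 0.109 -67.3 short 0.057 -156.7
scene [ 0.515  -0.1229] long 0.085 112.7 short 0.034 26.4
[ 0.14323947 -0.55683384  0.21455795] [-1.79994018e+02 -1.07808112e-03  1.44280216e+01]
```

Call:
servo_tool(
  rows=[
    {"x": 2.3,"y": -2.6},
    {"x": 2.3,"y": -2.6},
    {"x": 2.3,"y": -2.6},
    {"x": 2.3,"y": -2.6},
    {"x": 2.3,"y": -2.6},
    {"x": 2.3,"y": -2.6},
    {"x": 2.3,"y": -2.6},
    {"x": 2.3,"y": -2.6},
  ],
)

```text
invalid input
```

Call:
servo_tool(
  rows=[
    {"x": 2.3,"y": -2.6},
    {"x": 2.3,"y": -2.6},
    {"x": 2.3,"y": -2.6},
    {"x": 2.3,"y": -2.6},
    {"x": 2.3,"y": -2.6},
    {"x": 2.3,"y": -2.6},
    {"x": 2.3,"y": -2.6},
    {"x": 2.3,"y": -2.6},
  ],
)

```text
invalid input
```

Call:
servo_tool(
  rows=[
    {"x": 2.3,"y": -2.6},
    {"x": 2.3,"y": -2.6},
    {"x": 2.3,"y": -2.6},
    {"x": 2.3,"y": -2.6},
    {"x": 2.3,"y": -2.5},
    {"x": 2.3,"y": -2.5},
    {"x": 2.3,"y": -2.5},
    {"x": 2.3,"y": -2.5},
  ],
)

```text
invalid input
```

Call:
servo_tool(
  rows=[
    {"turn": -8.5},
    {"turn": -8.5},
    {"turn": -8.5},
    {"turn": -8.5},
    {"turn": -8.5},
    {"turn": -8.5},
    {"turn": -8.5},
    {"turn": -8.5},
  ],
)

```text
invalid input
```

Call:
servo_tool(
  rows=[
    {"turn": -1.5},
    {},
    {},
  ],
)

```text
invalid input
```

Call:
servo_tool(
  rows=[
    {"x": 2.3,"y": -2.6,"z": 0,"turn": 0},
    {"x": 2.3,"y": -2.6,"z": 0,"turn": 0},
    {"x": 2.3,"y": -2.6,"z": 0,"turn": 0},
    {"x": 2.3,"y": -2.6,"z": 0,"turn": 0},
    {"x": 2.3,"y": -2.6,"z": 0,"turn": 0},
    {"x": 2.3,"y": -2.6,"z": 0,"turn": 0},
    {"x": 2.3,"y": -2.6,"z": 0,"turn": 0},
    {"x": 2.3,"y": -2.6,"z": 0,"turn": 0},
  ],
)

```text
time_s: 2.0
eef_pos: [0.27, -0.3084, 0.2147]
ee_rot: [180.0, -0.0, 14.4]
ft_force: [-0.5, -0.4, 1.5]
width: 0.998
finger_force: 0.0
```

Call:
servo_tool(
  rows=[
    {"x": 2.3,"y": -2.6,"z": 0,"turn": 0},
    {"x": 2.3,"y": -2.6,"z": 0,"turn": 0},
    {"x": 2.3,"y": -2.6,"z": 0,"turn": 0},
    {"x": 2.3,"y": -2.6,"z": 0,"turn": 0},
    {"x": 2.3,"y": -2.6,"z": 0,"turn": 0},
    {"x": 2.3,"y": -2.6,"z": 0,"turn": 0},
    {"x": 2.3,"y": -2.6,"z": 0,"turn": 0},
    {"x": 2.3,"y": -2.6,"z": 0,"turn": 0},
  ],
)

```text
time_s: 2.8
eef_pos: [0.3965, -0.0609, 0.2149]
ee_rot: [180.0, -0.0, 14.4]
ft_force: [0.8, 0.4, -0.1]
width: 0.997
finger_force: 0.0
```

Call:
servo_tool(
  rows=[
    {"x": 2.3,"y": -2.6,"z": 0,"turn": 0},
    {"x": 2.3,"y": -2.6,"z": 0,"turn": 0},
    {"x": 2.3,"y": -2.6,"z": 0,"turn": 0},
    {"x": 2.3,"y": -2.6,"z": 0,"turn": 0},
    {"x": 2.3,"y": -2.5,"z": 0,"turn": 0},
    {"x": 2.3,"y": -2.5,"z": 0,"turn": 0},
    {"x": 2.3,"y": -2.5,"z": 0,"turn": 0},
    {"x": 2.3,"y": -2.5,"z": 0,"turn": 0},
  ],
)

```text
time_s: 3.6
eef_pos: [0.5239, 0.1826, 0.2146]
ee_rot: [180.0, -0.0, 14.4]
ft_force: [-0.1, -1.2, 0.3]
width: 1.001
finger_force: 0.0
```

Call:
servo_tool(
  rows=[
    {"x": 0,"y": 0,"z": 0,"turn": -8.5},
    {"x": 0,"y": 0,"z": 0,"turn": -8.5},
    {"x": 0,"y": 0,"z": 0,"turn": -8.5},
    {"x": 0,"y": 0,"z": 0,"turn": -8.5},
    {"x": 0,"y": 0,"z": 0,"turn": -8.5},
    {"x": 0,"y": 0,"z": 0,"turn": -8.5},
    {"x": 0,"y": 0,"z": 0,"turn": -8.5},
    {"x": 0,"y": 0,"z": 0,"turn": -8.5},
  ],
)

```text
time_s: 4.4
eef_pos: [0.5234, 0.1811, 0.2146]
ee_rot: [-180.0, -0.0, 82.8]
ft_force: [0.1, 0.0, 0.1]
width: 1.002
finger_force: 0.0
```

Call:
servo_tool(
  rows=[
    {"x": 0,"y": 0,"z": 0,"turn": -1.5},
    {"x": 0,"y": 0,"z": 0,"turn": 0},
    {"x": 0,"y": 0,"z": 0,"turn": 0},
  ],
)

```text
time_s: 4.7
eef_pos: [0.5234, 0.1811, 0.2146]
ee_rot: [180.0, -0.0, 83.8]
ft_force: [0.1, 0.5, -0.7]
width: 1.001
finger_force: 0.0
```

```bash
python3 - <<'E'
from h import *
s=read_state();print(s["time_s"],s["eef_pos"],s["ee_rot"])
d=vision.read_camera("wrist");cv2.imwrite("pics/w1.png",d["image"][...,::-1])
m=hsvmask(d["image"],(48,110,50),(75,255,255));M=m
def cost(p): return np.abs(render(d,modboxes(*p))-M).sum()
p0=[.521,.176,np.radians(-6.4)]
b=minimize(cost,p0,method="Nelder-Mead",options=dict(initial_simplex=[p0,[.531,.176,-.11],[.521,.186,-.11],[.521,.176,0]],xatol=1e-4))
print(b.x,np.degrees(b.x[2]),b.fun,M.sum())
E
```

```text
4.7 [0.52337706 0.18112506 0.21463198] [ 1.79995754e+02 -1.04103379e-03  8.37904274e+01]
[ 0.52011802  0.17651508 -0.10373687] -5.943684917007179 209.75 2636.0
```

View pics/w1.png

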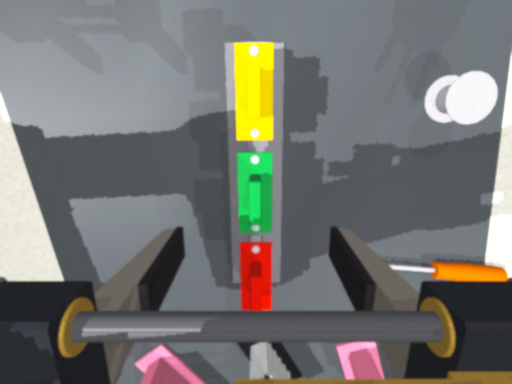

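Wrist view: the modules stand vertically in line, with green at (193,255) between yellow above and red below. The fit agrees with the earlier views to about 1 mm, so I descend on the handle.

Call:
servo_tool(
  rows=[
    {"x": -0.5,"y": -0.25,"z": 0,"turn": 0},
    {"x": 0,"y": 0,"z": 2,"turn": 0},
    {"x": 0,"y": 0,"z": 2,"turn": 0},
    {"x": 0,"y": 0,"z": 2,"turn": 0},
    {"x": 0,"y": 0,"z": 2,"turn": 0},
    {"x": 0,"y": 0,"z": 2,"turn": 0},
    {"x": 0,"y": 0,"z": 1.5,"turn": 0},
    {"x": 0,"y": 0,"z": 0.6,"turn": 0},
  ],
  hand=5,
)

```text
time_s: 5.55
eef_pos: [0.5192, 0.1761, 0.0919]
ee_rot: [-179.8, 0.0, 83.9]
ft_force: [0.0, -0.0, 0.3]
width: 0.541
finger_force: 0.0
```

Call:
servo_tool(
  rows=[
    {"x": 0,"y": 0,"z": 0,"turn": 0},
    {"x": 0,"y": 0,"z": 0,"turn": 0},
    {"x": 0,"y": 0,"z": 0,"turn": 0},
    {"x": 0,"y": 0,"z": 0,"turn": 0},
    {"x": 0,"y": 0,"z": 0,"turn": 0},
    {"x": 0,"y": 0,"z": 0,"turn": 0},
  ],
  hand=0,
  force=30,
)

```text
time_s: 6.15
eef_pos: [0.5209, 0.1764, 0.0942]
ee_rot: [179.9, -0.0, 83.9]
ft_force: [0.4, -0.1, 1.3]
width: 0.127
finger_force: 30.0
```

Call:
servo_tool(
  rows=[
    {"x": 0,"y": 0,"z": -0.7,"turn": 0},
    {"x": 0,"y": 0,"z": -0.8,"turn": 0},
    {"x": 0,"y": 0,"z": -1,"turn": 0},
    {"x": 0,"y": 0,"z": -1,"turn": 0},
    {"x": 0,"y": 0,"z": -1,"turn": 0},
    {"x": 0,"y": 0,"z": -1,"turn": 0},
    {"x": 0,"y": 0,"z": -1.5,"turn": 0},
    {"x": 0,"y": 0,"z": -2,"turn": 0},
  ],
)

```text
time_s: 6.95
eef_pos: [0.5197, 0.1763, 0.1841]
ee_rot: [-179.9, 0.0, 83.9]
ft_force: [0.1, 0.4, -3.3]
width: 0.129
finger_force: 30.0
```

Call:
servo_tool(
  rows=[
    {"x": 0,"y": 0,"z": -2,"turn": 0},
    {"x": 0,"y": 0,"z": -2,"turn": 0},
    {"x": 0,"y": 0,"z": -1.5,"turn": 0},
    {"x": 0,"y": 0,"z": 0,"turn": 0},
  ],
)

```text
time_s: 7.35
eef_pos: [0.5219, 0.1766, 0.2418]
ee_rot: [179.7, -0.1, 83.9]
ft_force: [-0.6, -0.5, -3.7]
width: 0.126
finger_force: 30.0
```

Call:
servo_tool(
  rows=[
    {"x": -2,"y": 0.4,"z": 0,"turn": 0},
    {"x": -3,"y": 0.6,"z": 0,"turn": 0},
    {"x": -3,"y": 0.6,"z": 0,"turn": 0},
    {"x": -3,"y": 0.6,"z": 0,"turn": 0},
    {"x": -3,"y": 0.6,"z": 0,"turn": 0},
    {"x": -3,"y": 0.6,"z": 0,"turn": 0},
    {"x": -3,"y": 0.6,"z": 0,"turn": 0},
    {"x": -3,"y": 0.6,"z": 0,"turn": 0},
  ],
)

```text
time_s: 8.15
eef_pos: [0.5411, -0.0582, 0.2374]
ee_rot: [-179.9, -0.0, 83.9]
ft_force: [1.8, 0.1, -3.4]
width: 0.126
finger_force: 30.0
```

Call:
servo_tool(
  rows=[
    {"x": -3,"y": 0.6,"z": 0,"turn": 0},
    {"x": -3,"y": 0.6,"z": 0,"turn": 0},
    {"x": -3,"y": 0.6,"z": 0,"turn": 0},
    {"x": -3,"y": 0.6,"z": 0,"turn": 0},
    {"x": -2.5,"y": 0.5,"z": 0,"turn": 0},
    {"x": -1.5,"y": 0.3,"z": 0,"turn": 0},
    {"x": 0,"y": 0,"z": 0,"turn": -5},
    {"x": 0,"y": 0,"z": 0,"turn": -7},
  ],
)

```text
time_s: 8.95
eef_pos: [0.5563, -0.2196, 0.2376]
ee_rot: [-179.9, -0.1, 96.1]
ft_force: [-0.1, 0.3, -3.8]
width: 0.126
finger_force: 30.0
```

Call:
servo_tool(
  rows=[
    {"x": 0,"y": 0,"z": 0,"turn": -7},
    {"x": 0,"y": 0,"z": 0,"turn": -7},
    {"x": 0,"y": 0,"z": 0,"turn": -3.5},
    {"x": 0,"y": 0,"z": 0,"turn": 0},
    {"x": 0,"y": 0,"z": 0,"turn": 0},
  ],
)

```text
time_s: 9.45
eef_pos: [0.5565, -0.2192, 0.2381]
ee_rot: [-180.0, -0.1, 113.4]
ft_force: [0.1, -0.6, -3.3]
width: 0.131
finger_force: 30.0
```

```bash
python3 - <<'E'
from h import *
s=read_state();print(s["time_s"],s["eef_pos"],s["ee_rot"])
d=vision.read_camera("wrist");im=d["image"]
import pickle;pickle.dump((d,s),open("w2.pkl","wb"))
r=np.deg2rad(23.5);c=box(.511,-.129,r,.028,.08,.081,.0811)
print(proj(d,c[::2]).round(0).tolist())
cv2.imwrite("pics/w2.png",im[...,::-1])
E
```

```text
9.45 [ 0.55647049 -0.21918912  0.23807929] [-1.79974288e+02 -5.46608516e-02  1.13356596e+02]
[[238.0, 128.0], [237.0, 47.0], [264.0, 128.0], [265.0, 47.0]]
```

View pics/w2.png

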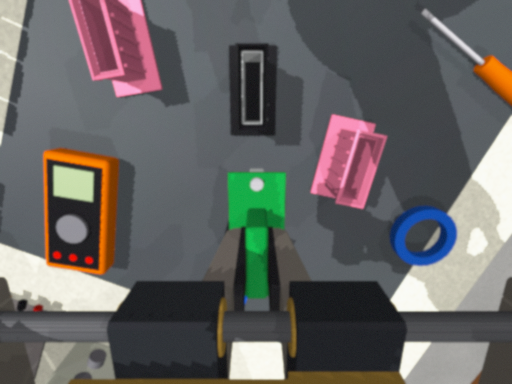

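The empty case is at about (88,253) and nearly upright in the image, so yaw is good. The predicted rim is columns 237-265, rows 47-128. I zoom in to refine.

```bash
python3 - <<'E'
from h import *
import pickle
d,s=pickle.load(open("w2.pkl","rb"))
r=np.deg2rad(23.5)
c=cv2.resize(d["image"][35:145,220:290],None,fx=5,fy=5,interpolation=cv2.INTER_CUBIC)
c=cv2.convertScaleAbs(c,alpha=1.6,beta=20)
e=c.copy()
for w,h,z,col in((.028,.08,.081,(255,0,0)),(.02,.072,.006,(0,255,0)),(.057,.109,.003,(255,255,0))):
    p=proj(d,box(.511,-.129,r,w,h,z,z)[[0,2,6,4]]);cv2.polylines(e,[np.round((p-[220,35]+.5)*5).astype(np.int32)],1,col,1)
cv2.imwrite("pics/w2z.png",np.hstack([c,e])[...,::-1])
E
```

```text
(no output)
```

View pics/w2z.png

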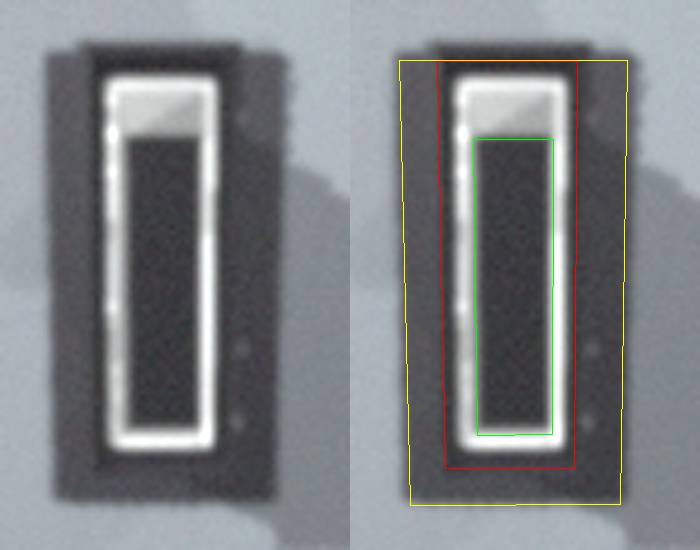

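```bash
python3 - <<'E'
from h import *
import pickle
d,s=pickle.load(open("w2.pkl","rb"))
x,y,z=s["eef_pos"];r=np.radians(s["ee_rot"][2]-90)
print(proj(d,modboxes(x,y,r,0,z-.0875)[0]).round(1).tolist())
m=hsvmask(d["image"],(48,110,50),(75,255,255))
for row in(176,185,195,200): c=np.flatnonzero(m[row]);print(row,c.min(),c.max())
c=np.flatnonzero(m[:,235]);print("rows at col235",c.min(),c.max());c=np.flatnonzero(m[:,279]);print(c.min(),c.max())
ps=np.radians(s["ee_rot"][2]);v=np.array([.5106,-.128])-[x,y];print("tool shift cm",100*(v@[np.cos(ps),np.sin(ps)]),100*(v@[np.sin(ps),-np.cos(ps)]))
E
```

```text
[[230.8, 294.4], [230.3, 297.9], [227.5, 171.6], [226.9, 172.9], [282.0, 294.6], [282.5, 298.1], [285.7, 171.7], [286.4, 173.0]]
176 227 285
185 227 285
195 228 285
200 228 285
rows at col235 172 227
172 227
tool shift cm 10.190212075999817 -0.5959488749256912
```

Call:
servo_tool(
  rows=[
    {"x": 1.2,"y": -0.6,"z": 0,"turn": 0},
    {"x": 2,"y": 0,"z": 0,"turn": 0},
    {"x": 2.5,"y": 0,"z": 0,"turn": 0},
    {"x": 2.5,"y": 0,"z": 0,"turn": 0},
    {"x": 2,"y": 0,"z": 0,"turn": 0},
    {"x": 0,"y": 0,"z": 0,"turn": 0},
    {"x": 0,"y": 0,"z": 0,"turn": 0},
    {"x": 0,"y": 0,"z": 0,"turn": 0},
  ],
)

```text
time_s: 10.3
eef_pos: [0.5109, -0.1292, 0.2387]
ee_rot: [180.0, 0.0, 113.4]
ft_force: [1.0, -0.0, -3.1]
width: 0.127
finger_force: 30.0
```

Call:
servo_tool(
  rows=[
    {"x": 0,"y": 0,"z": 1,"turn": 0},
    {"x": 0,"y": 0,"z": 1.5,"turn": 0},
    {"x": 0,"y": 0,"z": 1.5,"turn": 0},
    {"x": 0,"y": 0,"z": 1.5,"turn": 0},
    {"x": 0,"y": 0,"z": 0.5,"turn": 0},
    {"x": 0,"y": 0,"z": 0,"turn": 0},
    {"x": 0,"y": 0,"z": 0,"turn": 0},
  ],
)

```text
time_s: 11.0
eef_pos: [0.5109, -0.1286, 0.1789]
ee_rot: [180.0, 0.0, 113.4]
ft_force: [-0.2, -0.7, -3.0]
width: 0.129
finger_force: 30.0
```

Call:
servo_tool(
  rows=[
    {"x": 0,"y": 0,"z": 0.4,"turn": 0},
    {"x": 0,"y": 0,"z": 0.4,"turn": 0},
    {"x": 0,"y": 0,"z": 0.4,"turn": 0},
    {"x": 0,"y": 0,"z": 0.4,"turn": 0},
    {"x": 0,"y": 0,"z": 0.4,"turn": 0},
    {"x": 0,"y": 0,"z": 0.4,"turn": 0},
    {"x": 0,"y": 0,"z": 0,"turn": 0},
  ],
)

```text
time_s: 11.7
eef_pos: [0.5101, -0.1282, 0.1538]
ee_rot: [-179.9, -0.1, 113.4]
ft_force: [0.2, -0.1, -3.2]
width: 0.125
finger_force: 30.0
```

Call:
servo_tool(
  rows=[
    {"x": 0,"y": 0,"z": 0.4,"turn": 0},
    {"x": 0,"y": 0,"z": 0.4,"turn": 0},
    {"x": 0,"y": 0,"z": 0.4,"turn": 0},
    {"x": 0,"y": 0,"z": 0,"turn": 0},
  ],
)

```text
time_s: 12.1
eef_pos: [0.5101, -0.1282, 0.1417]
ee_rot: [-179.9, -0.1, 113.4]
ft_force: [0.9, 0.2, -3.9]
width: 0.13
finger_force: 30.0
```

No contact forces: the foot is well inside the mouth. I continue lowering to TCP z of about 0.098.

Call:
servo_tool(
  rows=[
    {"x": 0,"y": 0,"z": 0.6,"turn": 0},
    {"x": 0,"y": 0,"z": 0.6,"turn": 0},
    {"x": 0,"y": 0,"z": 0.6,"turn": 0},
    {"x": 0,"y": 0,"z": 0.6,"turn": 0},
    {"x": 0,"y": 0,"z": 0.6,"turn": 0},
    {"x": 0,"y": 0,"z": 0.6,"turn": 0},
    {"x": 0,"y": 0,"z": 0.5,"turn": 0},
    {"x": 0,"y": 0,"z": 0,"turn": 0},
  ],
)

```text
time_s: 12.9
eef_pos: [0.51, -0.1281, 0.1006]
ee_rot: [-179.9, -0.1, 113.4]
ft_force: [-0.4, 0.0, -3.1]
width: 0.128
finger_force: 30.0
```

Call:
servo_tool(
  rows=[
    {"x": 0,"y": 0,"z": 0.2,"turn": 0},
    {"x": 0,"y": 0,"z": 0.2,"turn": 0},
    {"x": 0,"y": 0,"z": 0.1,"turn": 0},
    {"x": 0,"y": 0,"z": 0,"turn": 0},
  ],
)

```text
time_s: 13.3
eef_pos: [0.5106, -0.1284, 0.0966]
ee_rot: [-180.0, -0.0, 113.4]
ft_force: [0.1, -0.4, -3.3]
width: 0.124
finger_force: 30.0
```

Call:
servo_tool(
  rows=[
    {"x": 0,"y": 0,"z": 0.1,"turn": 0},
    {"x": 0,"y": 0,"z": 0.1,"turn": 0},
    {"x": 0,"y": 0,"z": 0.1,"turn": 0},
    {"x": 0,"y": 0,"z": 0,"turn": 0},
  ],
)

```text
time_s: 13.7
eef_pos: [0.5108, -0.1285, 0.0942]
ee_rot: [180.0, 0.0, 113.4]
ft_force: [-1.3, 1.4, 1.6]
width: 0.129
finger_force: 30.0
```

The wrist force changed sign at the expected height, so the module is on the floor. Release and retreat.

Call:
servo_tool(
  rows=[
    {"x": 0,"y": 0,"z": 0,"turn": 0},
    {"x": 0,"y": 0,"z": 0,"turn": 0},
    {"x": 0,"y": 0,"z": 0,"turn": 0},
    {"x": 0,"y": 0,"z": 0,"turn": 0},
    {"x": 0,"y": 0,"z": 0,"turn": 0},
  ],
  hand=4.5,
)

```text
time_s: 14.2
eef_pos: [0.5106, -0.1285, 0.0936]
ee_rot: [180.0, 0.0, 113.4]
ft_force: [-0.5, -0.0, -0.4]
width: 0.489
finger_force: 0.0
```

Call:
servo_tool(
  rows=[
    {"x": 0,"y": 0,"z": -1,"turn": 0},
    {"x": 0,"y": 0,"z": -2,"turn": 0},
    {"x": 0,"y": 0,"z": -2,"turn": 0},
    {"x": 0,"y": 0,"z": -2,"turn": 0},
    {"x": 0,"y": 0,"z": -2,"turn": 0},
    {"x": -3,"y": 0,"z": -2,"turn": 0},
    {"x": -3,"y": 0,"z": -1,"turn": 0},
    {"x": 0,"y": 0,"z": 0,"turn": 0},
  ],
)

```text
time_s: 15.0
eef_pos: [0.5363, -0.1869, 0.2166]
ee_rot: [179.8, 0.3, 113.3]
ft_force: [0.1, 0.3, 0.1]
width: 0.487
finger_force: 0.0
```

```bash
python3 - <<'E'
from h import *
d=vision.read_camera("wrist");M=hsvmask(d["image"],(48,110,50),(75,255,255))
def cost(p): return np.abs(render(d,modboxes(p[0],p[1],p[2],0,p[3]))-M).sum()
p0=np.array([.5106,-.128,np.radians(23.5),.006])
b=minimize(cost,p0,method="Nelder-Mead",options=dict(initial_simplex=[p0]+[p0+v for v in np.diag([.01,.01,.1,.01])],xatol=1e-4))
print(b.x.round(4),np.degrees(b.x[2]),b.fun,M.sum())
w=d["image"];t=vision.read_camera("scene")["image"]
t=cv2.resize(t[110:280,140:396],(512,340))[:,:400];o=np.zeros((384,800,3),np.uint8);o[:,:400]=w[:,56:456];o[:340,400:]=t
cv2.imwrite("pics/end.png",o[...,::-1]);print(read_state())
E
```

```text
[ 0.5102 -0.1283  0.4145  0.0106] 23.74987457135589 312.25 3399.0
{'time_s': 15.1, 'qpos': array([-3.12249961e+01,  7.63452050e+00,  9.31671476e+01,  1.68726420e-02,
        7.91890351e+01, -5.46055109e+01]), 'qvel': array([ 1.2029999 , -0.20386342,  2.23620061,  0.15664353,  0.05350095,
        0.07266854]), 'joint_efforts': array([-7.92809408e-01, -3.78151238e+01, -3.33484268e+01, -3.17412056e-02,
       -8.61477864e-03, -1.76187430e-02]), 'eef_pos': array([ 0.53444442, -0.1836696 ,  0.21404549]), 'ee_rot': array([ 1.79981105e+02, -2.02128143e-03,  1.13377352e+02]), 'ft_force': array([0.4865192 , 0.77318604, 0.87835748]), 'ft_torque': array([ 0.01573306, -0.11177035,  0.0044938 ]), 'finger_force': 0.0, 'width': 0.49036359416558895}
```

View pics/end.png

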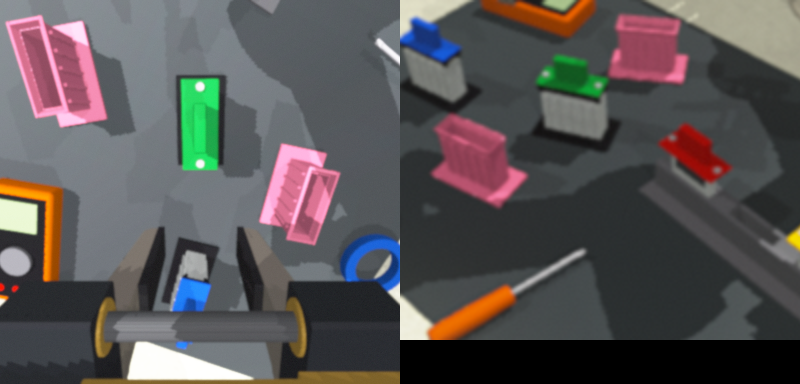

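The module sits level and centred in the empty case, with the panel just above the rim and red and yellow still in the rack. Handing in.

```bash
python3 -c "
from bench import ctrl;print(ctrl.hand_in())"
```

```text
the job is handed in; nothing more can be done
None
```

The green module is seated in the empty aluminium case and released, red and yellow are still in the rack, and the job was handed in at about 15 s of the 38 s; no verdict was returned.

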